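# Nest the reference disc under the dial indicator

## Task

Get the indicator stand ready for zeroing: take the straightedge by its grip and with it (not with the fingers) push the three small blanks that lie across the plate together up against the low rail along the plate's far side, then stand the straightedge upright back on the bench, off the plate. Then slide the large disc to the left along the plate, without lifting it, under the bridge until it drops fully home in the round pocket below the indicator. Leave the other things on the bench where they are.

Things in the scene. Friction and masses are not known exactly. Their poses are not given: they have to be found in the camera images.
- stand: Fixed indicator stand: plain dark steel plate 230 x 220 mm, 14 mm thick, that carries a side rail, a grey bridge and a dial indicator. Origin on the bench; x points roughly to the robot's left, towards the bridge; y back towards the robot; z up. The plate runs from x = -125 to +105 and y = -110 to +110 mm, its top at z = 14 mm. The round pocket's centre is at x = 65, y = 10 mm.
- nest (a point): Centre of the floor of the round pocket, 9 mm above the bench; axes as the stand's. The pocket is 51 mm in diameter, 5 mm deep, with a flat bright floor. The indicator's thin fixed spindle hangs over its centre and ends 26 mm above the plate's top.
- rail (a point): Foot of the inner face of the low steel rail along the plate's far side (stand y = -102 mm), mid-length, at the height of the plate's top; axes as the stand's. The rail is 125 mm long along x (stand x = -85 to +40 mm) and 10 mm high.
- beam (a point): Middle of the lower front edge of the bridge's crossbeam, 64 mm above the plate's top, 25 mm before the pocket's centre (-x side). Axes as the stand's. Beam 26 mm deep, 14 high; posts below it 154 mm apart, 26 x 14 mm; a 48 mm dial stands on it, 17 mm behind its front. Upright tools hit it before the disc is home: lean them 25 to 45 degrees, tips towards +x, gripper body towards -x.
- disc: Large flat steel disc, 48 mm in diameter, 10 mm thick, 0.14 kg, origin at the centre of its underside. It starts lying on the plate near its right-hand end (stand x about -95 mm). Home in the pocket its top stands 5 mm above the plate and its origin coincides with nest.
- blank_0: One of three equal small steel blanks (discs 18 mm in diameter, 9 mm thick, 0.02 kg) lying flat on the plate, across the way from the disc to the bridge (stand x from -48 to +2 mm, one behind the other). Origin at the centre of its underside.
- blank_1: One of three equal small steel blanks (discs 18 mm in diameter, 9 mm thick, 0.02 kg) lying flat on the plate, across the way from the disc to the bridge (stand x from -48 to +2 mm, one behind the other). Origin at the centre of its underside.
- blank_2: One of three equal small steel blanks (discs 18 mm in diameter, 9 mm thick, 0.02 kg) lying flat on the plate, across the way from the disc to the bridge (stand x from -48 to +2 mm, one behind the other). Origin at the centre of its underside.
- straightedge: Steel straightedge standing upright on the bench to the right of the plate: a straight bar 84 mm long (its x axis), 16 mm thick (y), 22 mm high, with a black grip on top that is 46 mm long, 14 mm thick (y) and reaches from 22 to 62 mm above its underside. Origin at the centre of the underside. 0.22 kg. Either long side can push.
- oring_pot: Bystander: white screw pot with blue lid, 48 mm across, 50 mm high; origin at the centre of its underside.
- ref_weight: Bystander: steel knob weight, 34 mm across, 48 mm high; origin at the centre of its underside.
- hexkeys: Bystander: folding hex key holder, 26 x 98 x 20 mm, lying flat; origin at the centre of its underside.
Mind the look-alikes: they are no part of the job. What is shaped like the disc but green is not meant.

How it is judged:
On the way, in this order (a step that is already met when the one before it is completed fails the run):
1. the three blanks lie flat on the plate up against the side rail (y of each of blank_0, blank_1, blank_2 in the frame of stand below -0.08 m and x of blank_0 in the frame of stand between -0.085 and 0.045 m and z of blank_0 in the frame of stand between 0.011 and 0.018 m and angle between each of blank_0, blank_1, blank_2's own z axis and vertical below 0.2 rad and x of blank_1 in the frame of stand between -0.085 and 0.045 m and z of blank_1 in the frame of stand between 0.011 and 0.018 m and x of blank_2 in the frame of stand between -0.085 and 0.045 m and z of blank_2 in the frame of stand between 0.011 and 0.018 m), for 0.2 s.
2. the straightedge stands on the bench, off the plate, let go (height (world z) of straightedge below 0.005 m and angle between straightedge's own z axis and vertical below 0.1 rad and contact force between the fingers and straightedge below 0.1 N), for 0.2 s.
3. the disc has dropped into the pocket (horizontal distance between disc and nest below 0.004 m and z of disc in the frame of nest below 0.0015 m and angle between disc's own z axis and vertical below 0.06 rad), for 0.2 s.
At the end, for the whole second after the job is handed in: Disc flat on the pocket floor (within 4 mm of its centre, 1.5 mm of the floor); the three blanks flat on the plate beside the rail, gap at most 13 mm, none past the rail's ends; straightedge upright (0.1 rad) on the bench, off the plate; all at rest and let go (all of step 1 and all of step 3 and height (world z) of straightedge below 0.005 m and angle between straightedge's own z axis and vertical below 0.1 rad and linear speed of each of disc, straightedge below 0.01 m/s); the robot touches nothing.
It fails at once if the disc is lifted more than 8 mm off the plate (z of disc in the frame of stand above 0.022 m).
It fails at once if a blank is touched with the fingers (contact force between the fingers and blank_0 above 0.3 N or contact force between the fingers and blank_1 above 0.3 N or contact force between the fingers and blank_2 above 0.3 N).
It fails at once if a bystander is shoved more than 25 mm (distance of any of oring_pot, ref_weight, hexkeys from where it was at the start of the episode above 0.025 m).
It also fails if it takes over 61 s, if anything falls off the work surface, if the arm or the gripper's body presses on something with over 40 N, if the wrist force passes 120 N, or if a joint passes its speed limit or range.

## Robot

A 6-joint arm with a two-finger parallel gripper is mounted at the origin on the work surface; the furniture and walls round the work are solid. World frame = base frame: x ahead of the robot, y to its left, z up, the work surface at z = 0. Lengths are in m, angles in rad, forces in N, time in s.
With the tool pointing down it reaches from about 0.35 to 0.85 m from the base axis. Payload 8.1 kg.
Tool frame: the origin (TCP) lies midway between the tips of the shut fingers; the grasp point (between the pads) lies 19 mm behind it (robot.grip_point_offset is the distance from the TCP to the grasp point, in m); z points along the fingers, y is the line along which they close (so a half turn about z gives the same grasp; the last joint's range is limited). The gripper opens to 93 mm and grips with 3 to 60 N. Pads are 15 mm wide; open, the fingers measure 128 mm over their backs; the gripper's body (75 mm by 188 mm) begins 65 mm behind the grasp point.
Start: joints at [-1.392, 0.13, 1.488, -0, 1.523, -0.085], TCP at [0.156, -0.579, 0.219] pointing down, gripper open.
Joint ranges: [-2.96, 2.96], [-0.89, 2.26], [0.02, 2.5], [-1.34, 4.48], [0, 2.73], [-2.66, 2.66]. Speed limits (rad/s): [2.39, 2.39, 2.79, 3.14, 3.14, 3.14].

## Interface

Orientations are given as a rotation vector (axis times angle).
In Python, from plant import robot, read_camera, job gives the robot as it stands.
- The arm moves only by the shell command python3 -m inch 'ROWS' [FORCE]. ROWS is JSON, one flat list of numbers, 5 for each row, row after row: the shift along the world's x, y, z in mm, then the turn about the world's z in degrees, then the opening in per cent of the stroke, from 0 (shut) to 100 (fully open). In form: [dx, dy, dz, yaw, hand, dx, dy, dz, yaw, hand, ...]. A call has 1 to 10 rows; each row is the pose to reach, as a shift and turn from the pose commanded when the call began; what a row does not reach only later rows make up. A row lasts 1/12 s, in which the tool goes at most 41.7 mm and 7.16 degrees, less where a joint would pass 70% of its speed; a pose out of reach is approached as far as the arm can. A call with a gripper value outside its range is refused whole. The fingers move at their own pace and stop on an object; FORCE is the grip in N (left out, the last holds). Time passes only in rows, so rows that repeat a pose let the fingers close. It gives the time, the measured TCP pose, the force, the opening and the grip force at its end, in the units of the state.
- robot.read_state(): the state, without advancing time (a new reading comes with each control period).
- read_camera(name): name is "scene" or "top" or "wrist"; returns a dict with "image" (480x640x3 uint8, blue, green, red), "K" (3x3 intrinsics, pixels), "D" ([k1, k2, p1, p2, k3] as OpenCV has them; the pictures are not rectified), "extrinsics" (4x4, takes a point from world to camera coordinates); the wrist camera has in their place "mount" (4x4, takes a point from camera to tool coordinates, whose origin is the TCP and whose axes are the flange's). Camera axes: x right, y down, z forward; pixel columns grow to the right and rows downward; lengths in m; the calibration is good to about 2 mm. A picture is of the moment at which its call begins: read the wrist's pose just before it. There is no depth.
- job.close_job(): hands the job in; it is judged then, once.
The state is a dict: "t": time; "q": joint angles; "dq": joint speeds; "joint_torque": joint torques, N m; "tool_pos": TCP position; "orientation": TCP orientation; "force": force on the tool from outside, world axes, zero at the start; "wrist_torque": the same for the moment, N m; "opening": finger opening in m; "gripper_force": force on a finger pad.
Only numpy, scipy, OpenCV 4.12 (cv2) and the standard library are available. Lean on these libraries where they do the work, as an engineer would, in place of code of your own. Each camera call takes 0.05 s, during which the arm holds its last target. There are 200 camera calls.

## Working session

There is one attempt and no reset: what is moved stays moved. The work goes in short steps, Python scripts to look and compute and a shell command to move; the robot and the scene stay as the last step left them, time stands still between calls to the robot, and variables do not carry over. Pictures are saved under pics/ and viewed, at most 10 in all, crops included, and the job is handed in when it is done.

```bash
mkdir -p pics; ls; cat > h.py <<'E'
import numpy as np, cv2
from plant import robot, read_camera
from scipy.spatial.transform import Rotation as R
def snap(n,f=None,crop=None,scale=1):
    s=robot.read_state(); c=read_camera(n); c['state']=s
    if n=='wrist':
        T=np.eye(4);T[:3,:3]=R.from_rotvec(s['orientation']).as_matrix();T[:3,3]=s['tool_pos']
        c['extrinsics']=np.linalg.inv(T@np.array(c['mount']))
    if f: save(c['image'],f,crop,scale)
    return c
def save(im,f,crop=None,scale=1):
    if crop: im=im[crop[1]:crop[3],crop[0]:crop[2]]
    cv2.imwrite('pics/'+f,cv2.resize(im,None,fx=scale,fy=scale,interpolation=cv2.INTER_CUBIC))
def unproj(c,px,z):
    E=np.array(c['extrinsics']);K=np.array(c['K'],float);D=np.array(c['D'],float)
    u=cv2.undistortPoints(np.array(px,float).reshape(-1,1,2),K,D).reshape(-1,2)
    d=np.c_[u,np.ones(len(u))]@E[:3,:3]; o=-E[:3,:3].T@E[:3,3]
    return o+d*((z-o[2])/d[:,2])[:,None]
def proj(c,P):
    E=np.array(c['extrinsics'])
    return cv2.projectPoints(np.array(P,float).reshape(-1,1,3),cv2.Rodrigues(E[:3,:3])[0],E[:3,3],np.array(c['K'],float),np.array(c['D'],float))[0].reshape(-1,2)
E
python3 - <<'E'
from h import *
import pickle
for n in ['top','scene']:
    c=snap(n,n+'0.png'); pickle.dump(c,open(n+'0.pkl','wb')); E=np.array(c['extrinsics']); print(n,-E[:3,:3].T@E[:3,3],c['K'][0][0])
print(c['state']); print(robot.grip_point_offset)
E
```

```text
pics
top [ 0.33820836 -0.16264377  0.9483923 ] 471.5845546456782
scene [-0.4541916   0.42981349  0.67127614] 558.6160466179028
{'t': 0.05, 'q': array([-1.39238087e+00,  1.31141751e-01,  1.48922663e+00, -3.05867301e-06,
        1.52300138e+00, -8.53993847e-02]), 'dq': array([ 0.0020501 , -0.00128414, -0.00149741, -0.00017829, -0.00120224,
       -0.00072942]), 'joint_torque': array([ 1.99419272e-03, -5.61776733e+01, -4.93492126e+01,  7.71379983e-02,
        2.99598556e-02, -6.03058970e-05]), 'tool_pos': array([ 0.15638259, -0.57869566,  0.21762795]), 'orientation': array([-3.11254143e+00, -4.12965463e-01,  1.34496387e-04]), 'force': array([-0.35895899,  0.69015543, -0.12807004]), 'wrist_torque': array([ 0.01649998, -0.02919591, -0.0051288 ]), 'gripper_force': 0.0, 'opening': 0.09310389470537424}
0.0188
```

View pics/top0.png

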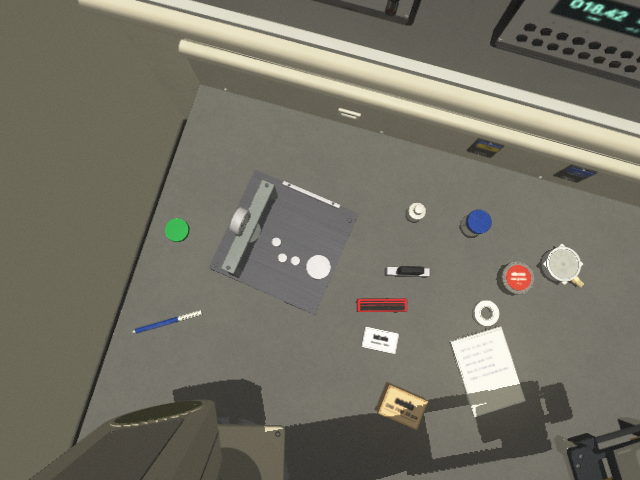

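View pics/scene0.png

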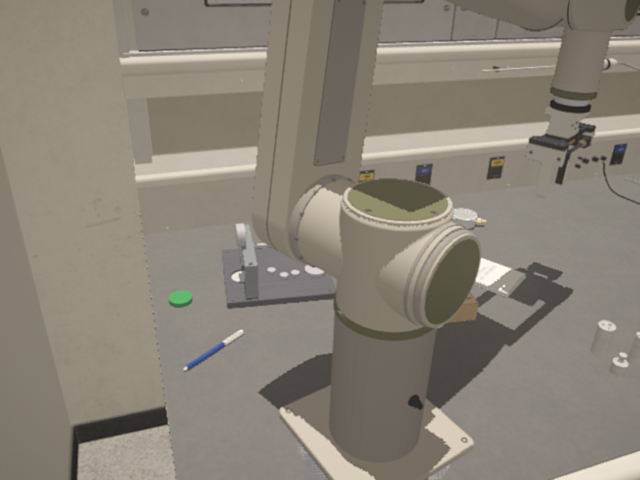

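Top view: stand plate around (287,240); disc candidates are white disc (318,266), green look-alike (177,230), white ring (487,313), pot lids (478,222)/(517,278) → choose (318,266). Blanks (276,242), (283,258), (295,261). Straightedge candidates: dark grip on a bright bar (408,271), red-black hexkeys (382,305), white card (380,340) → choose (408,271).

```bash
python3 - <<'E'
from h import *
import pickle
c=pickle.load(open('top0.pkl','rb'))
np.set_printoptions(precision=4,suppress=True)
p=unproj(c,[(258,172),(357,213),(316,313),(211,268)],.014); print(p, [np.linalg.norm(p[i]-p[i-3]) for i in range(4)])
print('disc',unproj(c,[(318,266)],.024),'blanks',unproj(c,[(276,242),(283,258),(295,261)],.023))
print('se ends at z.022',unproj(c,[(387,272),(429,272)],.022),'grip top',unproj(c,[(398,270),(424,271)],.062))
save(c['image'],'crop0.png',(190,150,450,330),3)
E
```

```text
[[ 0.6057 -0.0399  0.014 ]
 [ 0.5244 -0.2429  0.014 ]
 [ 0.3236 -0.1641  0.014 ]
 [ 0.4075  0.0458  0.014 ]] [np.float64(0.21872230237919071), np.float64(0.21573798612544964), np.float64(0.2261083955016387), np.float64(0.21594469702070665)]
disc [[ 0.4149 -0.1662  0.024 ]] blanks [[ 0.4609 -0.0822  0.023 ]
 [ 0.4294 -0.097   0.023 ]
 [ 0.424  -0.1208  0.023 ]]
se ends at z.022 [[ 0.4059 -0.3021  0.022 ]
 [ 0.4075 -0.385   0.022 ]] grip top [[ 0.4072 -0.3169  0.062 ]
 [ 0.4062 -0.366   0.062 ]]
```

View pics/crop0.png

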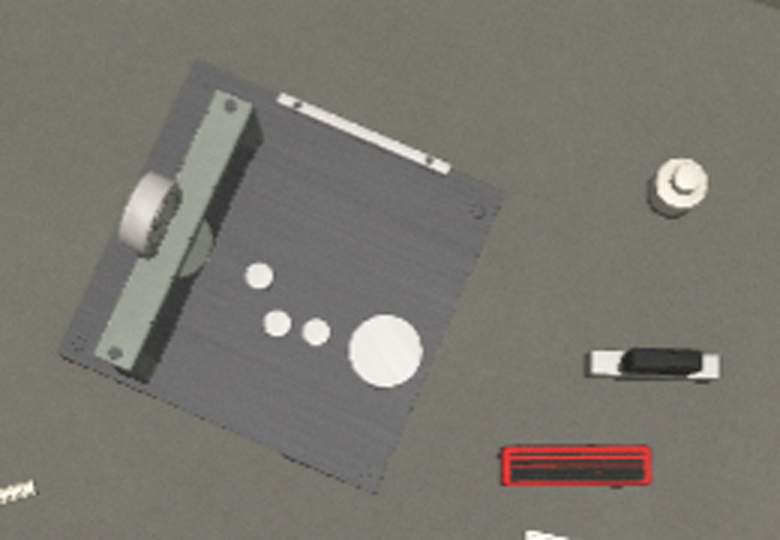

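```bash
python3 -m inch '[20,30,10,4,100,50,70,20,11,100,80,110,35,18,100,110,150,50,25,100,140,190,60,32,100,170,230,70,38,100,195,265,80,44,100,215,292,90,49,100,230,315,100,53,100,240,325,105,55,100]'; python3 -m inch '[5,10,0,0,100,5,10,0,0,100,5,10,0,0,100]'; python3 - <<'E'
from h import *
import pickle
c=snap('wrist','w1.png'); pickle.dump(c,open('w1.pkl','wb')); print(c['state']['tool_pos'],c['mount'],c['K'][0][0])
E
```

```text
t: 0.93
tool_pos: [0.3936, -0.2562, 0.3221]
orientation: [-2.567, -1.809, 0.0]
force: [0.5, -1.1, -0.6]
opening: 0.093
gripper_force: 0.0
t: 1.18
tool_pos: [0.3983, -0.248, 0.3216]
orientation: [-2.57, -1.806, 0.001]
force: [0.1, -0.6, -0.7]
opening: 0.0928
gripper_force: 0.0
[ 0.39828141 -0.24802175  0.32156306] [[-4.89959973e-04 -9.62827333e-01 -2.70117172e-01  7.38707679e-02]
 [ 9.99999617e-01 -6.67760266e-04  5.66339596e-04 -6.34834489e-05]
 [-7.25660757e-04 -2.70116791e-01  9.62827291e-01 -1.65540326e-01]
 [ 0.00000000e+00  0.00000000e+00  0.00000000e+00  1.00000000e+00]] 421.1572344057155
```

View pics/w1.png

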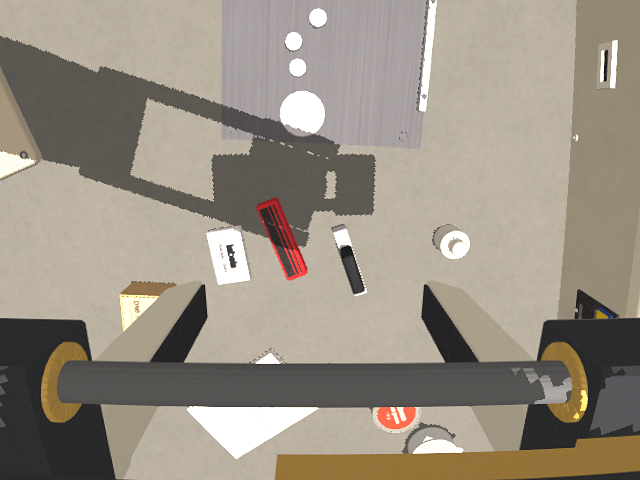

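Wrist view: straightedge (349,260) with grip, hexkeys (281,238), disc (302,113), blanks (318,17), (293,41), (297,67), rail (428,60), ref weight (452,242).

```bash
cat > meas.py <<'E'
from h import *
import pickle
np.set_printoptions(precision=4,suppress=True)
def blobs(c,hts,roi=None,th=225,amin=30):
    g=c['image'].min(axis=2); m=(g>th).astype(np.uint8)
    n,l,s,ce=cv2.connectedComponentsWithStats(m)
    for i in range(1,n):
        if s[i,4]<amin: continue
        if roi and not(roi[0]<ce[i][0]<roi[2] and roi[1]<ce[i][1]<roi[3]): continue
        print(ce[i].round(1),s[i,2:5],[unproj(c,[ce[i]],z)[0][:2].round(4).tolist() for z in hts])
E
python3 - <<'E'
from meas import *
c=pickle.load(open('w1.pkl','rb'))
print('wrist');blobs(c,[.0235],(200,0,480,310),225)
t=pickle.load(open('top0.pkl','rb'))
print('top');blobs(t,[.0235],(220,160,450,330),200)
# bar ends wrist & rail & plate corners
print('bar top ends',unproj(c,[(338,229),(361,293)],.022)[:,:2],'near end corners',unproj(c,[(333,228),(343,225)],.022)[:,:2])
print('grip top',unproj(c,[(342,248),(359,292)],.062)[:,:2])
print('plate corners',unproj(c,[(222,138),(421,149)],.014)[:,:2])
print('rail top far/near end',unproj(c,[(422,110),(436,0)],.024)[:,:2])
save(c['image'],'w1c.png',(200,0,460,310),2)
E
```

```text
wrist
[427.6  54.6] [ 18 112 751] [[0.5569, -0.1557]]
[317.5  17.2] [ 18  19 247] [[0.4614, -0.0838]]
[293.2  40.7] [ 17  18 240] [[0.4303, -0.0967]]
[297.4  66.9] [ 17  18 234] [[0.4254, -0.1223]]
[302.6 111.2] [  45   42 1442] [[0.4151, -0.1661]]
[227.8 256.2] [  44   56 1552] [[0.2774, -0.2884]]
[342.1 237.7] [ 19  19 226] [[0.4094, -0.3123]]
[455.2 244.7] [ 29  28 548] [[0.5301, -0.3649]]
top
[311. 194.] [ 42  20 126] [[0.5594, -0.1494]]
[417.  210.6] [ 15  16 155] [[0.5299, -0.3625]]
[236.9 218.5] [10 12 70] [[0.5065, -0.0028]]
[276.  241.4] [ 9  8 54] [[0.462, -0.0823]]
[282.2 257.3] [ 8  8 53] [[0.4306, -0.0955]]
[318.2 266.5] [ 24  24 436] [[0.414, -0.1667]]
[295.2 260.3] [ 9  8 53] [[0.4253, -0.1212]]
[391.6 270. ] [ 9  8 58] [[0.4099, -0.311]]
[425.7 272.5] [ 9  7 35] [[0.4062, -0.3781]]
bar top ends [[ 0.4082 -0.3014]
 [ 0.4085 -0.3854]] near end corners [[ 0.4033 -0.2983]
 [ 0.4151 -0.2989]]
grip top [[ 0.4068 -0.3119]
 [ 0.4081 -0.3657]]
plate corners [[ 0.3216 -0.1621]
 [ 0.5247 -0.248 ]]
rail top far/near end [[ 0.5352 -0.2075]
 [ 0.5803 -0.1079]]
```

View pics/w1c.png

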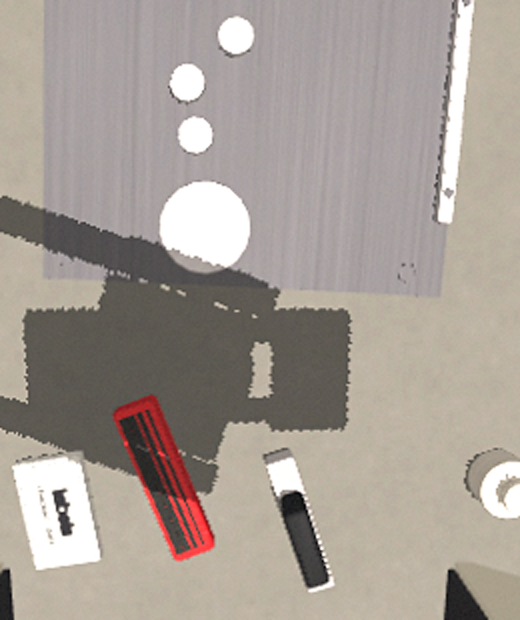

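```bash
cat > fr.py <<'E'
import numpy as np
M=np.array([[105,-110],[-125,-110],[-125,110],[105,110]])/1e3
W=np.array([[.6057,-.0399],[.5246,-.2454],[.3226,-.1631],[.4075,.0458]])
A=M-M.mean(0);B=W-W.mean(0)
th=np.arctan2((A[:,0]*B[:,1]-A[:,1]*B[:,0]).sum(),(A*B).sum())
Rm=np.array([[np.cos(th),-np.sin(th)],[np.sin(th),np.cos(th)]])
o=W.mean(0)-Rm@M.mean(0)
def s2w(p): return np.array(p)@Rm.T+o
def w2s(p): return (np.array(p)-o)@Rm
E
python3 - <<'E'
from fr import *
np.set_printoptions(precision=4,suppress=True)
print(np.degrees(th),o,'res',(s2w(M)-W)*1e3)
print(w2s([[.4617,-.083],[.4304,-.096],[.4253,-.1218],[.4143,-.1667],[.4075,-.3435],[.5569,-.1557],[.5594,-.1494]])*1e3)
print('nest',s2w([.065,.01]),'xdir',Rm[:,0],'ydir',Rm[:,1])
for p in [(-.023,.06),(-.023,.04),(-.023,-.076)]: print(p,s2w(p))
E
```

```text
67.71599132733557 [ 0.4689 -0.0914] res [[ 4.7925  3.9495]
 [-1.323  -3.3731]
 [-2.8925 -2.2495]
 [-0.577   1.6731]]
[[   5.0425    9.8389]
 [ -18.8555   33.8717]
 [ -44.6625   28.8075]
 [ -90.3803   21.96  ]
 [-256.5547  -38.79  ]
 [ -26.1283 -105.8188]
 [ -19.3508 -105.7432]]
nest [ 0.4843 -0.0275] xdir [0.3792 0.9253] ydir [-0.9253  0.3792]
(-0.023, 0.06) [ 0.4047 -0.0899]
(-0.023, 0.04) [ 0.4232 -0.0975]
(-0.023, -0.076) [ 0.5305 -0.1415]
```

```bash
python3 -m inch '[2,-20,-20,5,40,5,-50,-55,11,40,8,-80,-90,17,40,9,-95,-125,20,40,9,-95,-160,20,40,9,-95,-190,20,40,9,-95,-205,20,40,9,-95,-210,20,40,9,-95,-210,20,40,9,-95,-210,20,40]' 20; python3 -m inch '[0,0,0,0,40,0,0,0,0,40]'
```

```text
t: 2.07
tool_pos: [0.4069, -0.3443, 0.1127]
orientation: [2.221, 2.222, -0.0]
force: [-0.1, -0.6, 0.3]
opening: 0.0379
gripper_force: 0.0
t: 2.23
tool_pos: [0.4081, -0.3444, 0.1141]
orientation: [2.217, 2.221, -0.0]
force: [-0.2, -0.4, 0.3]
opening: 0.0371
gripper_force: 0.0
```

```bash
python3 -m inch '[0,1,-25,0,40,0,1,-50,0,40,0,1,-70,0,40,0,1,-82,0,40,0,1,-86,0,40,0,1,-86,0,40,0,1,-86,0,0,0,1,-86,0,0,0,1,-86,0,0,0,1,-86,0,0]' 30; python3 -m inch '[0,0,0,0,0,0,0,0,0,0,0,0,0,0,0]'
```

```text
t: 3.07
tool_pos: [0.408, -0.3429, 0.0272]
orientation: [2.218, 2.222, 0.0]
force: [0.7, 0.5, 0.6]
opening: 0.0146
gripper_force: 0.5
t: 3.32
tool_pos: [0.408, -0.3429, 0.0271]
orientation: [2.218, 2.222, -0.0]
force: [-0.5, 0.7, 6.4]
opening: 0.0141
gripper_force: 30.0
```

```bash
python3 -m inch '[0,0,15,0,0,0,0,40,0,0,0,5,60,0,0,0,25,65,-3,0,0,55,65,-7,0,0,90,65,-12,0,-1,125,65,-16,0,-2,160,65,-20,0,-3,195,65,-22,0,-3,225,65,-22,0]'; python3 -m inch '[0,15,0,0,0,0,27,0,0,0,0,34,0,0,0,0,34,0,0,0,0,34,0,0,0]';  python3 - <<'E'
from meas import *
c=snap('wrist','w2.png'); pickle.dump(c,open('w2.pkl','wb')); print(c['state']['tool_pos'],c['state']['orientation'])
E
```

```text
t: 4.15
tool_pos: [0.4033, -0.1151, 0.0905]
orientation: [-2.604, -1.755, 0.001]
force: [1.0, 0.0, -2.5]
opening: 0.0139
gripper_force: 30.0
t: 4.57
tool_pos: [0.4042, -0.0834, 0.0909]
orientation: [2.602, 1.76, -0.001]
force: [-0.4, -0.5, -1.7]
opening: 0.0141
gripper_force: 30.0
[ 0.4042 -0.0834  0.0909] [ 2.602   1.7603 -0.0005]
```

View pics/w2.png

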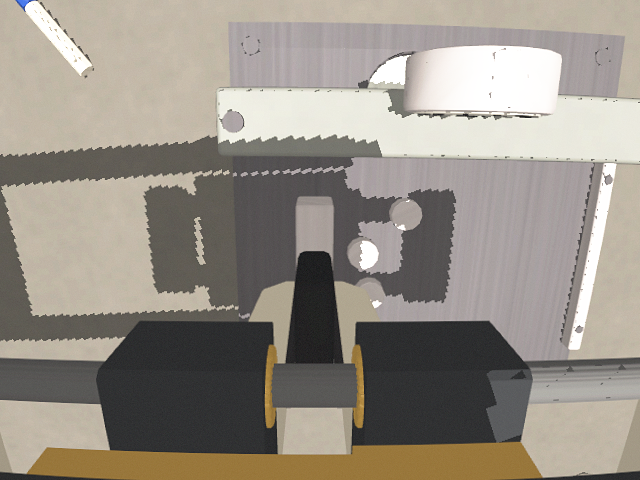

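Bar held straight ahead (far end at (315,200)), blanks (406,214), (363,252), (370,293) to its far side, rail (603,165)–(573,348), plate's left corners (229,22) and (624,37).

```bash
python3 - <<'E'
from meas import *
import fr
c=pickle.load(open('w2.pkl','rb'))
p=unproj(c,[(229,22),(624,37)],.014)[:,:2]; d=p[1]-p[0]
print('left corners near,far',p,np.linalg.norm(d),np.degrees(np.arctan2(d[1],d[0]))+90)
print('blanks',unproj(c,[(406,214),(363,252)],.0235)[:,:2])
print('rail inner top ends',unproj(c,[(596,164),(569,348)],.024)[:,:2])
b=unproj(c,[(219,155),(640,162)],.092-.014)[:,:2];print('beam lower edge',b,np.degrees(np.arctan2(*(b[1]-b[0])[::-1]))+90)
b=unproj(c,[(297,197),(333,197)],.086)[:,:2];print('bar end top corners',b)
E
```

```text
left corners near,far [[ 0.4089  0.0496]
 [ 0.6106 -0.0347]] 0.21863812169221597 67.33299256568891
blanks [[ 0.4611 -0.0822]
 [ 0.4306 -0.0944]]
rail inner top ends [[ 0.572  -0.0949]
 [ 0.5321 -0.205 ]]
beam lower edge [[ 0.3895 -0.0132]
 [ 0.5593 -0.0829]] 67.67542731970214
bar end top corners [[ 0.4139 -0.0407]
 [ 0.4276 -0.0462]]
```

```bash
cat > fr.py <<'E'
import numpy as np
th=np.radians(67.55); Rm=np.array([[np.cos(th),-np.sin(th)],[np.sin(th),np.cos(th)]]); o=np.array([.4703,-.0896])
def s2w(p): return np.array(p)@Rm.T+o
def w2s(p): return (np.array(p)-o)@Rm
E
python3 -m inch '[0,0,-15,-0.5,0,0,0,-30,-0.5,0,0,0,-40,-0.5,0,0,0,-45,-0.5,0,0,0,-48,-0.5,0,0,0,-48,-0.5,0,0,0,-48,-0.5,0]'; python3 -m inch '[4,-2,0,0,0,11,-5,0,0,0,18,-8,0,0,0,26,-11,0,0,0,33,-14,0,0,0,41,-17,0,0,0,48,-20,0,0,0,55,-23,0,0,0,60,-25,0,0,0,60,-25,0,0,0]'
```

```text
t: 5.2
tool_pos: [0.4046, -0.0835, 0.0434]
orientation: [2.61, 1.747, 0.0]
force: [-0.0, 0.3, -2.6]
opening: 0.0135
gripper_force: 30.0
t: 6.03
tool_pos: [0.4655, -0.1088, 0.0432]
orientation: [2.61, 1.747, 0.001]
force: [0.8, 0.6, -2.2]
opening: 0.0136
gripper_force: 30.0
```

```bash
python3 -m inch '[5,-2,0,0,0,12,-5,0,0,0,19,-8,0,0,0,26,-11,0,0,0,33,-14,0,0,0,41,-17,0,0,0,48,-20,0,0,0,53,-22,0,0,0,57,-24,0,0,0,60,-25,0,0,0]'; python3 -m inch '[1,0,0,0,0,2,-1,0,0,0,3,-1,0,0,0,3,-1,0,0,0,3,-1,0,0,0]'; python3 - <<'E'
from meas import *
import fr
c=snap('wrist','w3.png'); t=snap('top'); pickle.dump(t,open('top3.pkl','wb')); save(t['image'],'t3.png',(190,150,450,330),3)
p=c['state']['tool_pos'];print(p,fr.w2s(p[:2])*1e3,c['state']['force'])
E
```

```text
t: 6.87
tool_pos: [0.5248, -0.1335, 0.0429]
orientation: [-2.61, -1.748, 0.0]
force: [0.9, -0.0, -2.0]
opening: 0.014
gripper_force: 30.0
t: 7.28
tool_pos: [0.5272, -0.1342, 0.0431]
orientation: [2.61, 1.748, 0.0]
force: [0.7, 0.4, -2.7]
opening: 0.0141
gripper_force: 30.0
[ 0.5272 -0.1342  0.0431] [-19.4732 -69.6659] [ 0.7029  0.3744 -2.6857]
```

View pics/w3.png

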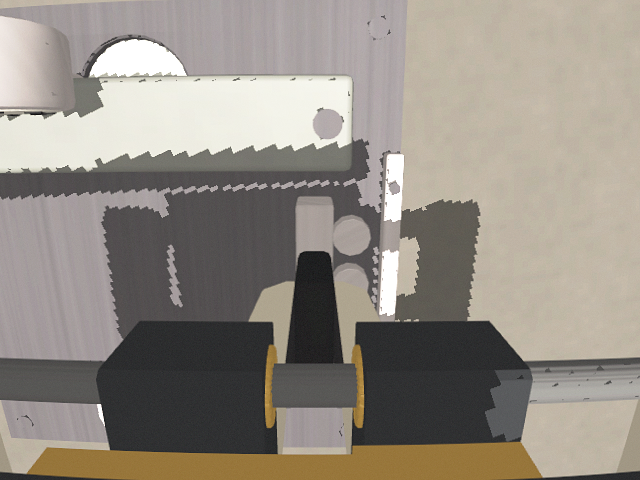

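Blanks at (351,236), (350,275) against the bar, ~6 mm short of the rail (385,250). Push 4 mm further, retreat and look.

```bash
python3 -m inch '[1,0,0,0,0,2,-1,0,0,0,3,-1,0,0,0,4,-2,0,0,0,4,-2,0,0,0,4,-2,0,0,0]'; python3 -m inch '[-4,2,0,0,0,-10,4,0,0,0,-18,8,0,0,0,-24,10,8,0,0,-28,12,25,0,0,-28,12,45,0,0,-28,12,60,0,0,-28,12,60,0,0]';  python3 - <<'E'
from meas import *
import fr
t=snap('top'); pickle.dump(t,open('top3.pkl','wb')); save(t['image'],'t4.png',(190,150,450,330),3)
c=snap('wrist','w4.png');pickle.dump(c,open('w4.pkl','wb'))
print(c['state']['tool_pos'])
E
```

```text
t: 7.88
tool_pos: [0.5314, -0.1363, 0.043]
orientation: [2.61, 1.748, 0.0]
force: [-0.1, -0.3, -1.5]
opening: 0.0141
gripper_force: 30.0
t: 8.55
tool_pos: [0.5049, -0.1246, 0.1067]
orientation: [2.606, 1.746, 0.005]
force: [0.5, 0.7, -1.7]
opening: 0.0137
gripper_force: 30.0
[ 0.5042 -0.1245  0.1048]
```

View pics/w4.png

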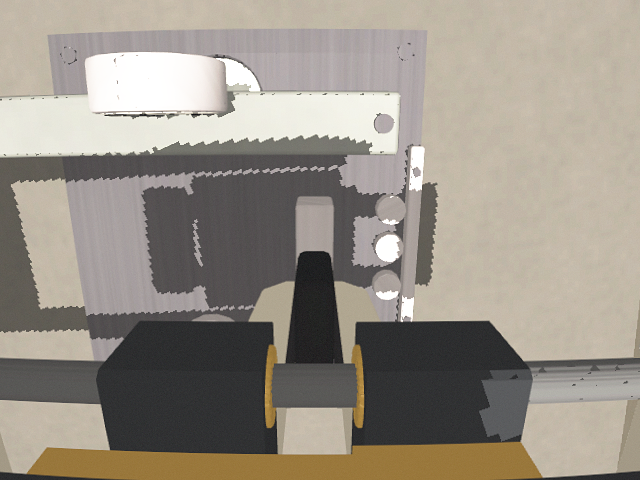

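Blanks at (390,209), (388,247), (386,285), all lying flat beside the rail. Return the straightedge to its old spot.

```bash
python3 -m inch '[-5,-12,0,0,0,-17,-38,0,4,0,-30,-68,0,8,0,-43,-98,0,12,0,-56,-128,0,16,0,-69,-158,0,20,0,-82,-187,0,22.5,0,-91,-207,0,22.5,0,-95,-216,0,22.5,0,-96,-218,0,22.5,0]'; python3 -m inch '[0,0,-15,0,0,0,0,-35,0,0,0,0,-55,0,0,0,0,-65,0,0,0,0,-70,0,0,0,0,-73,0,0,0,0,-74,0,0,0,0,-74,0,0]'
```

```text
t: 9.48
tool_pos: [0.4057, -0.3429, 0.1014]
orientation: [-2.221, -2.219, 0.0]
force: [0.9, 0.4, -3.2]
opening: 0.0141
gripper_force: 30.0
t: 10.15
tool_pos: [0.4079, -0.3424, 0.0297]
orientation: [2.218, 2.223, 0.0]
force: [0.1, -0.3, -1.6]
opening: 0.014
gripper_force: 30.0
```

```bash
python3 -m inch '[0,0,-1,0,0,0,0,-2,0,0,0,0,-2.5,0,0,0,0,-2.5,0,0]'; python3 -m inch '[0,0,0,0,40,0,0,0,0,40,0,0,0,0,40,0,0,0,0,40,0,0,0,0,40,0,0,0,0,40]'; python3 -m inch '[0,0,20,0,40,0,0,50,0,40,0,0,90,0,40,-5,70,140,-8,60,-5,110,190,-15,60,-5,140,220,-22,60,-5,160,220,-22,60,-5,175,220,-22,60,-5,180,220,-22,60,-5,180,220,-22,60]'; python3 -m inch '[0,0,0,0,60,0,0,0,0,60]'; python3 - <<'E'
from meas import *
import fr
c=snap('wrist','w5.png');t=snap('top','t5.png'); pickle.dump((c,t),open('w5.pkl','wb')); print(c['state']['tool_pos'],c['state']['orientation'])
print('wrist');blobs(c,[.024],None,225)
print('top');blobs(t,[.024],(220,160,450,330),200)
E
```

```text
t: 10.48
tool_pos: [0.4077, -0.3427, 0.0271]
orientation: [2.219, 2.223, 0.0]
force: [-0.1, -0.1, -0.8]
opening: 0.014
gripper_force: 30.0
t: 10.98
tool_pos: [0.4073, -0.3423, 0.0265]
orientation: [-2.219, -2.224, -0.0]
force: [-0.2, 0.1, -0.1]
opening: 0.0372
gripper_force: 0.0
t: 11.82
tool_pos: [0.4035, -0.16, 0.2493]
orientation: [2.597, 1.762, 0.005]
force: [-0.8, 0.2, 0.0]
opening: 0.0556
gripper_force: 0.0
t: 11.98
tool_pos: [0.4021, -0.1628, 0.2458]
orientation: [-2.602, -1.759, 0.001]
force: [0.6, 0.4, 0.1]
opening: 0.0559
gripper_force: 0.0
[ 0.4021 -0.1628  0.2458] [-2.6023 -1.7592  0.0012]
wrist
[132.7   1.7] [13  7 44] [[0.3234, 0.0567]]
[353.4  16.4] [ 256   35 7124] [[0.4928, -0.027]]
[470.1 122.4] [  21  141 1097] [[0.5597, -0.1479]]
[457.4  97. ] [ 20  21 315] [[0.5554, -0.1226]]
[455.1 124.5] [ 19  20 299] [[0.5463, -0.1446]]
[452.7 153.1] [ 19  20 285] [[0.5365, -0.1683]]
[ 10.8 247. ] [ 30  48 893] [[0.1033, -0.0911]]
[253.5 345.1] [ 34  41 733] [[0.2877, -0.2793]]
[372.9 331.5] [ 22  21 253] [[0.4077, -0.3107]]
[295.9 451.9] [16  7 70] [[0.2751, -0.4234]]
top
[425.9 272.4] [ 8  7 33] [[0.4064, -0.3785]]
```

View pics/w5.png

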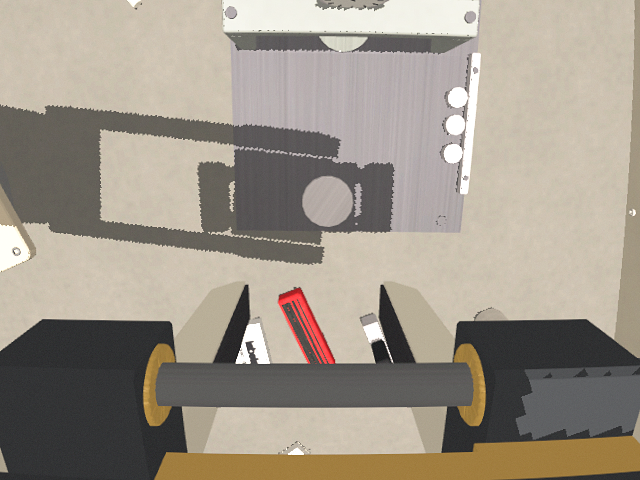

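```bash
python3 - <<'E'
from meas import *
import fr
from scipy.optimize import least_squares
c,t=pickle.load(open('w5.pkl','rb'))
im=c['image'].astype(int)
print('plate right corners',unproj(c,[(236,232),(461,234)],.014)[:,:2])
# disc: bright edge contrast in the shadow
g=cv2.cvtColor(c['image'],cv2.COLOR_BGR2GRAY)
roi=g[165:240,290:365]; _,m=cv2.threshold(roi,0,255,cv2.THRESH_OTSU)
n,l,s,ce=cv2.connectedComponentsWithStats(m)
for i in range(1,n):
    if s[i,4]>300: print('disc px',ce[i]+[290,165],s[i],unproj(c,[ce[i]+[290,165]],.024)[0][:2])
gt=t['image'].min(axis=2);print('top disc max',gt[255:280,305:332].max())
i3=cv2.imread('pics/w3.png')
w3=dict(c); T=np.eye(4);T[:3,:3]=R.from_rotvec([2.61,1.748,0]).as_matrix();T[:3,3]=[.5272,-.1342,.0431]
w3['extrinsics']=np.linalg.inv(T@np.array(c['mount']))
def circ(c,px):
    P=unproj(c,px,.014)[:,:2]
    f=least_squares(lambda q:np.hypot(*(P-q[:2]).T)-.0255,[.484,-.0275]); print('pocket',f.x,f.fun*1e3,fr.w2s(f.x)*1e3)
circ(w3,[(84,77),(94,56),(115,41),(137,35),(160,41),(178,56),(187,74)])
circ(c,[(320,38),(328,46),(344,51),(360,46),(368,38)])
save(i3,'z3.png',(60,20,220,100),4); save(c['image'],'z5.png',(280,0,420,240),3)
v=np.hstack([cv2.resize(cv2.imread('pics/z3.png'),(480,240)),cv2.resize(cv2.imread('pics/z5.png')[60:220],(480,183))[:, :][:183].repeat(1,0) if 0 else cv2.copyMakeBorder(cv2.resize(cv2.imread('pics/z5.png')[40:200,0:420],(320,122)),0,118,0,0,cv2.BORDER_CONSTANT)])
cv2.imwrite('pics/z.png',v)
E
```

```text
plate right corners [[ 0.3193 -0.1642]
 [ 0.5239 -0.2487]]
disc px [327.0934 200.8612] [  12   11   51   51 2024] [ 0.4137 -0.1669]
disc px [342.6916 235.5216] [ 30  66  45   9 347] [ 0.4152 -0.2037]
top disc max 143
pocket [ 0.4866 -0.0256] [-0.0068 -0.0996 -0.5695  0.3311  0.463   0.1893 -0.6951] [65.3759  9.331 ]
pocket [ 0.4858 -0.0254] [ 0.1202 -0.0449 -0.0809 -0.0021  0.0918] [65.2714 10.2306]
```

View pics/z.png

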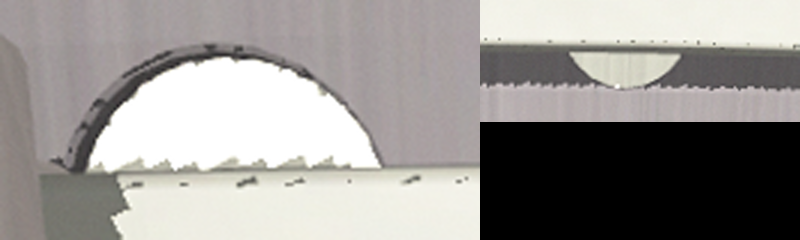

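Pocket is at (0.486,-0.0255) from two views, agreeing with the frame to 0.5 mm; the disc is at (0.414,-0.1667). The hand can't lean, but the straightedge end reaches under the beam, so I regrasp it and push with its end.

```bash
python3 -m inch '[0,-20,0,7,60,2,-60,-20,14,40,4,-100,-60,20,40,5,-140,-100,22,40,5,-170,-130,22,40,5,-180,-150,22,40,5,-180,-170,22,40,5,-180,-180,22,40,5,-180,-180,22,40,5,-180,-180,22,40]'; python3 -m inch '[0,0,0,0,40,0,0,-20,0,40,0,0,-33,0,40,0,0,-39,0,40,0,0,-40,0,40,0,0,-40,0,40]'; python3 -m inch '[0,0,0,0,0,0,0,0,0,0,0,0,0,0,0,0,0,0,0,0,0,0,0,0,0,0,0,0,0,0]' 30
```

```text
t: 12.92
tool_pos: [0.4066, -0.3419, 0.0661]
orientation: [-2.218, -2.221, -0.0]
force: [1.0, -0.1, -0.0]
opening: 0.0372
gripper_force: 0.0
t: 13.42
tool_pos: [0.408, -0.3425, 0.0279]
orientation: [2.217, 2.223, 0.0]
force: [-0.0, -0.0, 1.3]
opening: 0.0373
gripper_force: 0.0
t: 13.92
tool_pos: [0.4076, -0.3426, 0.0271]
orientation: [2.219, 2.223, 0.0]
force: [0.0, 0.8, 5.2]
opening: 0.0139
gripper_force: 30.0
```

```bash
python3 - <<'E'
from meas import *
for f in ['w1.pkl','top0.pkl']:
    c=pickle.load(open(f,'rb')); im=c['image'].astype(int)
    m=((im[...,2]>90)&(im[...,1]<70)&(im[...,0]<80)).astype(np.uint8)
    roi=np.zeros_like(m)
    if f[0]=='w': roi[190:290,245:315]=1
    else: roi[290:320,350:415]=1
    pts=np.argwhere(m*roi)[:,::-1]
    P=unproj(c,pts,.018)[:,:2].astype(np.float32)
    print(f,len(pts),cv2.boxPoints(cv2.minAreaRect(P)))
u=np.array([np.cos(np.radians(62.95)),np.sin(np.radians(62.95))]);n=np.array([-u[1],u[0]])
d=np.array([.4140,-.1667])
for g in (3,5,8): print(g,'tcp',d-u*(.024+.0425+g/1e3),'tail corner',d-u*(.024+.085+g/1e3)+n*.008)
E
```

```text
w1.pkl 880 [[ 0.3279 -0.2434]
 [ 0.3303 -0.3411]
 [ 0.3582 -0.3404]
 [ 0.3558 -0.2427]]
top0.pkl 402 [[ 0.329  -0.244 ]
 [ 0.3307 -0.34  ]
 [ 0.3559 -0.3395]
 [ 0.3542 -0.2436]]
3 tcp [ 0.3824 -0.2286] tail corner [ 0.3559 -0.2628]
5 tcp [ 0.3815 -0.2304] tail corner [ 0.355  -0.2646]
8 tcp [ 0.3801 -0.2331] tail corner [ 0.3537 -0.2673]
```

```bash
python3 -m inch '[0,0,15,0,0,0,0,38,0,0,0,8,50,-3,0,-5,30,50,-8,0,-10,55,50,-13,0,-15,80,50,-18,0,-19,98,50,-22.5,0,-21,107,50,-22.5,0,-21,109,50,-22.5,0,-21,109,50,-22.5,0]'; python3 -m inch '[0,0,0,0,0,0,0,-12,0,0,0,0,-24,0,0,0,0,-31,0,0,0,0,-34,0,0,0,0,-34,0,0,0,0,-34,0,0]'; python3 - <<'E'
from meas import *
import fr
c=snap('wrist','w6.png');s=c['state'];print(s['tool_pos'],s['orientation'],s['force'])
blobs(c,[.024],(150,100,450,340),200)
# predicted pixel of the disc rim & gray values around
P=[[.4140+.024*np.cos(a),-.1667+.024*np.sin(a),.024] for a in np.arange(0,6.28,.785)]
print(proj(c,P).round(0).tolist())
E
```

```text
t: 14.75
tool_pos: [0.3865, -0.2332, 0.0765]
orientation: [2.607, 1.752, -0.0]
force: [-0.3, -0.5, -2.3]
opening: 0.0134
gripper_force: 30.0
t: 15.33
tool_pos: [0.3864, -0.2336, 0.0427]
orientation: [-2.61, -1.748, 0.0]
force: [0.3, -0.4, -2.3]
opening: 0.0138
gripper_force: 30.0
[ 0.3864 -0.2336  0.0427] [-2.6104 -1.7479  0.0001] [ 0.2818 -0.3857 -2.3284]
[328.9 227.3] [  9  52 206] [[0.403, -0.2114]]
[309.6 228.9] [  28   51 1030] [[0.3947, -0.2087]]
[179.1 251.9] [ 10  36 200] [[0.3346, -0.1958]]
[393.3 265.7] [  53   61 2699] [[0.4238, -0.2399]]
[[367.0, 101.0], [336.0, 69.0], [292.0, 68.0], [261.0, 101.0], [262.0, 145.0], [293.0, 176.0], [335.0, 176.0], [365.0, 146.0]]
```

```bash
cat > disc.py <<'E'
from meas import *
from scipy.optimize import least_squares
def disc(c,guess,z=.024,r=.024,win=.008):
    g=cv2.GaussianBlur(cv2.cvtColor(c['image'],cv2.COLOR_BGR2GRAY),(3,3),0).astype(np.float32)
    q=np.array(guess,float)
    rs=np.arange(r-win,r+win,.0004)
    for it in range(3):
        pts=[]
        for a in np.arange(0,2*np.pi,.07):
            px=proj(c,[[q[0]+R_*np.cos(a),q[1]+R_*np.sin(a),z] for R_ in rs]).astype(np.float32)
            if (px<2).any() or (px[:,0]>637).any() or (px[:,1]>477).any(): continue
            v=cv2.remap(g,px[:,0],px[:,1],cv2.INTER_LINEAR).ravel(); d=np.convolve(v,[1,1,1,0,-1,-1,-1],'same')[4:-4]
            k=np.argmax(d)
            if d[k]>25: pts.append([q[0]+rs[k+4]*np.cos(a),q[1]+rs[k+4]*np.sin(a)])
        P=np.array(pts); f=least_squares(lambda x:np.hypot(*(P-x).T)-r,q,loss='soft_l1',f_scale=.0004); q=f.x
    res=np.hypot(*(P-q).T)-r
    return q,len(P),np.median(abs(res))*1e3
E
python3 - <<'E'
from disc import *
s=robot.read_state();T=np.eye(4);T[:3,:3]=R.from_rotvec(s['orientation']).as_matrix();T[:3,3]=s['tool_pos']
c,_=pickle.load(open('w5.pkl','rb'));print('w5',disc(c,[.414,-.1667]))
c=snap('wrist');print('w6',disc(c,[.414,-.1667]))
print('top0',disc(pickle.load(open('top0.pkl','rb')),[.414,-.1667]))
print('w1',disc(pickle.load(open('w1.pkl','rb')),[.414,-.1667]))
E
```

```text
w5 (array([ 0.4155, -0.1744]), 38, np.float64(1.8359886188908519))
w6 (array([ 0.411 , -0.1739]), 29, np.float64(0.8239947875310037))Traceback (most recent call last):
  File "<stdin>", line 5, in <module>
  File "disc.py", line 15, in disc
    P=np.array(pts); f=least_squares(lambda x:np.hypot(*(P-x).T)-r,q,loss='soft_l1',f_scale=.0004); q=f.x
                       ~~~~~~~~~~~~~^^^^^^^^^^^^^^^^^^^^^^^^^^^^^^^^^^^^^^^^^^^^^^^^^^^^^^^^^^^^^^
    return func(*args, **kwargs)
    vector_fun = VectorFunction(
        fun_wrapped,
    ...<6 lines>...
        workers=workers
    )
    self._update_fun()
    ~~~~~~~~~~~~~~~~^^
    self.f = self.fun_wrapped(xp_copy(self.x))
             ~~~~~~~~~~~~~~~~^^^^^^^^^^^^^^^^^
    return np.atleast_1d(self.fun(x))
                         ~~~~~~~~^^^
    return self.f(x, *self.args, **self.kwargs)
           ~~~~~~^^^^^^^^^^^^^^^^^^^^^^^^^^^^^^
  File "disc.py", line 15, in <lambda>
    P=np.array(pts); f=least_squares(lambda x:np.hypot(*(P-x).T)-r,q,loss='soft_l1',f_scale=.0004); q=f.x
                                                         ~^~
ValueError: operands could not be broadcast together with shapes (0,) (2,)
```

```bash
sed -i 's/\[1,1,1,0,-1,-1,-1\]/[-1,-1,-1,0,1,1,1]/; s/d\[k\]>25/d[k]>15/' disc.py; python3 - <<'E'
from disc import *
c,_=pickle.load(open('w5.pkl','rb'));print('w5',disc(c,[.414,-.1667]))
c=snap('wrist');print('w6',disc(c,[.414,-.1667]))
print('top0',disc(pickle.load(open('top0.pkl','rb')),[.414,-.1667]))
print('w1',disc(pickle.load(open('w1.pkl','rb')),[.414,-.1667]))
E
```

```text
w5 (array([ 0.4135, -0.1673]), 90, np.float64(0.010948065567142201))
w6 (array([ 0.4134, -0.1677]), 90, np.float64(0.4046907891263434))
top0 (array([ 0.414 , -0.1663]), 90, np.float64(0.41667146532403493))
w1 (array([ 0.4137, -0.168 ]), 90, np.float64(0.3950450081741351))
```

```bash
python3 -m inch '[1,2,0,0,0,2,5,0,0,0,4,10,0,0,0,6,15,0,0,0,8,20,0,0,0,10,25,0,0,0,12,30,0,0,0,15,35,0,0,0,17,39,0,0,0,18,42,0,0,0]'; python3 -m inch '[0,0,0,0,0,-2,-4,0,0,0,-3,-8,0,0,0,-3,-8,0,0,0,-3,-8,0,0,0]'; python3 - <<'E'
from disc import *
c=snap('wrist');s=c['state'];p=s['tool_pos'];print(p,s['orientation'],s['force'])
for g in ([.4285,-.1305],[.430,-.127]):
    q,n,r=disc(c,g);print('w',q,n,r)
d=np.array([.4861,-.0255])-q;a=np.arctan2(d[1],d[0]);u=np.array([np.cos(a),np.sin(a)])
print(np.degrees(a),np.hypot(*d),'tcp start',q-u*.0725,'shift',(q-u*.0725-p[:2])*1e3)
E
```

```text
t: 16.32
tool_pos: [0.4046, -0.1906, 0.0425]
orientation: [-2.61, -1.749, -0.0]
force: [-0.2, -0.6, -2.9]
opening: 0.014
gripper_force: 30.0
t: 16.73
tool_pos: [0.4011, -0.1998, 0.0425]
orientation: [2.611, 1.747, 0.0]
force: [-0.2, -0.3, -2.9]
opening: 0.0137
gripper_force: 30.0
[ 0.4011 -0.1998  0.0425] [2.6113 1.7465 0.    ] [-0.2237 -0.3086 -2.8619]
w [ 0.4285 -0.131 ] 90 0.4131771472694213
w [ 0.4285 -0.131 ] 90 0.46222735432398937
61.3495864693854 0.12018157198139186 tcp start [ 0.3937 -0.1946] shift [-7.4134  5.2069]
```

```bash
python3 -m inch '[-3,2,0,-2,0,-6,4,0,-4.5,0,-7.5,5,0,-6.2,0,-7.5,5,0,-6.2,0,-7.5,5,0,-6.2,0]';  python3 -m inch '[1,2,0,0,0,2.4,4.4,0,0,0,4.8,8.8,0,0,0,7.2,13.2,0,0,0,9.6,17.6,0,0,0,12,22,0,0,0,14.4,26.4,0,0,0,16.8,30.7,0,0,0,18.5,33.8,0,0,0,19,35,0,0,0]'; python3 - <<'E'
from disc import *
c=snap('wrist');s=c['state'];p=s['tool_pos'];print(p,s['orientation'],s['force'])
q,n,r=disc(c,p[:2]+np.array([.4795,.8776])*.0665);print('w',q,n,r)
d=np.array([.4861,-.0255])-q;a=np.arctan2(d[1],d[0]);y=2*np.arctan2(s['orientation'][1],s['orientation'][0])
print(np.degrees([a,y]),np.hypot(*d),np.hypot(*(q-p[:2])), 'miss mm',(np.cos(y)*d[1]-np.sin(y)*d[0])*1e3)
E
```

```text
t: 17.2
tool_pos: [0.3938, -0.1943, 0.0425]
orientation: [2.7, 1.605, 0.0]
force: [-0.4, 0.7, -2.4]
opening: 0.0137
gripper_force: 30.0
t: 18.03
tool_pos: [0.4131, -0.1587, 0.0425]
orientation: [-2.701, -1.605, -0.0]
force: [-1.0, -0.9, -2.1]
opening: 0.0141
gripper_force: 30.0
[ 0.4131 -0.1587  0.0425] [-2.7006 -1.605  -0.0002] [-1.0026 -0.8796 -2.1112]
w [ 0.4436 -0.1027] 90 0.4177185420638479
[  61.1805 -298.5518] 0.08812468399490982 0.06373750098613525 miss mm -0.41176035161867575
```

```bash
python3 -m inch '[2.4,4.4,0,0,0,4.8,8.8,0,0,0,7.2,13.2,0,0,0,9.6,17.6,0,0,0,12,22,0,0,0,14.4,26.4,0,0,0,16.8,30.7,0,0,0,19.2,35.1,0,0,0,21.6,39.5,0,0,0,24,43.9,0,0,0]'; python3 -m inch '[2,4,0,0,0,4,7.5,0,0,0,5.5,10,0,0,0,5.7,10.5,0,0,0]'; python3 - <<'E'
from disc import *
c=snap('wrist');pickle.dump(c,open('w9.pkl','wb'));s=c['state'];p=s['tool_pos'];print(p,s['orientation'],s['force'])
g=p[:2]+np.array([.4795,.8776])*.064
q,n,r=disc(c,g);print('w',q,n,r,'pred',g)
d=np.array([.4861,-.0255])-q;a=np.arctan2(d[1],d[0]);y=2*np.arctan2(s['orientation'][1],s['orientation'][0])
print(np.degrees([a,y]),np.hypot(*d),np.hypot(*(q-p[:2])), 'miss mm',(np.cos(y)*d[1]-np.sin(y)*d[0])*1e3)
E
```

```text
t: 18.92
tool_pos: [0.4371, -0.1149, 0.0425]
orientation: [-2.701, -1.604, -0.0]
force: [0.5, 0.1, -3.2]
opening: 0.0141
gripper_force: 30.0
t: 19.25
tool_pos: [0.4428, -0.1045, 0.0425]
orientation: [2.701, 1.605, 0.0]
force: [0.5, 0.3, -1.8]
opening: 0.0138
gripper_force: 30.0
[ 0.4428 -0.1045  0.0425] [2.7008 1.6048 0.0001] [ 0.5231  0.287  -1.7664]
w [ 0.4738 -0.047 ] 69 1.5564027752183776 pred [ 0.4735 -0.0483]
[60.3358 61.4385] 0.024787685372440155 0.06529141150517948 miss mm -0.477055872786368
```

```bash
python3 -m inch '[1.2,2.2,0,0,0,2.9,5.3,0,0,0,4.8,8.8,0,0,0,6.7,12.3,0,0,0,8.4,15.4,0,0,0,9.6,17.6,0,0,0,10.5,19.3,0,0,0,10.5,19.3,0,0,0]'; python3 -m inch '[0.5,0.9,0,0,0,1,1.7,0,0,0,1.4,2.6,0,0,0,1.9,3.5,0,0,0,1.9,3.5,0,0,0]'; python3 - <<'E'
from disc import *
P=np.array([.4861,-.0255])
c=snap('wrist');pickle.dump(c,open('w10.pkl','wb'));s=c['state'];p=s['tool_pos'];print(p,np.hypot(*(p[:2]-P)),s['force'])
for z in (.024,.019): print(z,disc(c,P,z,win=.006))
E
```

```text
t: 19.97
tool_pos: [0.4532, -0.0851, 0.0425]
orientation: [-2.701, -1.605, -0.0]
force: [0.3, -0.0, -2.6]
opening: 0.0138
gripper_force: 30.0
t: 20.38
tool_pos: [0.455, -0.082, 0.0425]
orientation: [-2.701, -1.604, -0.0]
force: [-0.8, -0.1, -2.3]
opening: 0.0138
gripper_force: 30.0
[ 0.455  -0.082   0.0425] 0.06448653558419089 [-0.7928 -0.0717 -2.3434]
0.024 (array([ 0.4851, -0.0254]), 43, np.float64(0.3817961202019146))
0.019 (array([ 0.4851, -0.0248]), 42, np.float64(0.3694635387841722))
```

```bash
python3 -m inch '[0.2,0.4,0,0,0,0.5,0.9,0,0,0,0.5,0.9,0,0,0]'; python3 -m inch '[0.2,0.4,0,0,0,0.5,0.9,0,0,0,0.5,0.9,0,0,0]' ; python3 - <<'E'
from disc import *
P=np.array([.4861,-.0255])
c=snap('wrist');t=snap('top');pickle.dump((c,t),open('w11.pkl','wb'));s=c['state'];p=s['tool_pos'];print(p,np.hypot(*(p[:2]-P)),s['force'])
for z in (.024,.019): print(z,disc(c,P,z,win=.006))
E
```

```text
t: 20.68
tool_pos: [0.4554, -0.0812, 0.0426]
orientation: [2.701, 1.604, -0.0]
force: [-0.1, 0.3, -2.6]
opening: 0.0137
gripper_force: 30.0
t: 20.93
tool_pos: [0.4559, -0.0802, 0.0425]
orientation: [-2.701, -1.604, -0.0]
force: [-0.8, -0.1, -2.4]
opening: 0.0137
gripper_force: 30.0
[ 0.4559 -0.0802  0.0425] 0.0624568975652917 [-0.8294 -0.0799 -2.3534]
0.024 (array([ 0.486 , -0.0252]), 44, np.float64(0.2053608893381846))
0.019 (array([ 0.4861, -0.0247]), 45, np.float64(0.018537496181910557))
```

```bash
python3 -m inch '[-1,-2,0,0,0,-4,-8,0,0,0,-10,-18,0,0,0,-16,-30,10,0,0,-22,-45,30,0,0,-28,-65,45,3,0,-32,-95,50,9,0,-36,-125,50,15,0,-40,-155,50,21,0,-43,-185,50,26,0]'; python3 -m inch '[-2,-30,0,2.7,0,-4,-55,0,2.7,0,-5,-70,0,2.7,0,-5,-77.5,0,2.7,0,-5,-77.5,0,2.7,0,-5,-77.5,-20,2.7,0,-5,-77.5,-40,2.7,0,-5,-77.5,-55,2.7,0,-5,-77.5,-62,2.7,0,-5,-77.5,-63,2.7,0]'; python3 -m inch '[0,0,-1,0,0,0,0,-2,0,0,0,0,-2,0,0]'
```

```text
t: 21.87
tool_pos: [0.4117, -0.2675, 0.0929]
orientation: [2.265, 2.176, -0.0]
force: [-0.3, 0.0, -2.3]
opening: 0.0137
gripper_force: 30.0
t: 22.7
tool_pos: [0.4072, -0.3405, 0.0279]
orientation: [-2.216, -2.222, -0.001]
force: [0.4, -0.1, -2.2]
opening: 0.0138
gripper_force: 30.0
t: 22.95
tool_pos: [0.4085, -0.3431, 0.0285]
orientation: [2.218, 2.223, 0.0]
force: [0.0, 1.3, -1.9]
opening: 0.0139
gripper_force: 30.0
```

```bash
python3 -m inch '[0,0,-1,0,0,0,0,-1.5,0,0,0,0,-1.5,0,0]'; python3 -m inch '[0,0,0,0,40,0,0,0,0,40,0,0,0,0,40,0,0,0,0,40,0,0,0,0,40]'; python3 -m inch '[0,0,20,0,40,0,0,50,0,40,0,0,90,0,40,0,0,130,-5,40,0,20,160,-10,40,0,50,180,-16,40,0,80,200,-22,40,0,110,200,-22,40,0,140,200,-22,40,0,165,200,-22,40]'; python3 -m inch '[60,30,0,0,40,90,50,0,0,40,90,50,0,0,40,90,50,0,0,40]'; python3 - <<'E'
from disc import *
import fr
P=np.array([.4861,-.0255])
c=snap('wrist');t=snap('top');pickle.dump((c,t),open('w12.pkl','wb'));s=c['state'];p=s['tool_pos'];print(p,s['force'])
for z in (.024,.0215,.019): print(z,disc(c,P,z,win=.005), disc(pickle.load(open('w11.pkl','rb'))[0],P,z,win=.005))
blobs(t,[.0235],(220,160,450,330),200); print('wrist');blobs(c,[.0235],None,225)
E
```

```text
t: 23.2
tool_pos: [0.4085, -0.3433, 0.0271]
orientation: [2.218, 2.222, 0.0]
force: [-1.0, 0.9, 5.7]
opening: 0.0137
gripper_force: 30.0
t: 23.62
tool_pos: [0.4079, -0.3427, 0.0259]
orientation: [-2.219, -2.224, 0.0]
force: [1.5, 0.3, -0.1]
opening: 0.0366
gripper_force: 0.0
t: 24.45
tool_pos: [0.4079, -0.1762, 0.2266]
orientation: [2.602, 1.759, 0.001]
force: [-0.2, 0.9, -1.4]
opening: 0.037
gripper_force: 0.0
t: 24.78
tool_pos: [0.5003, -0.1252, 0.2258]
orientation: [-2.6, -1.763, -0.002]
force: [0.2, 0.6, -0.6]
opening: 0.0373
gripper_force: 0.0
[ 0.5003 -0.1252  0.2258] [ 0.1857  0.6158 -0.6107]
0.024 (array([ 0.4868, -0.0258]), 57, np.float64(0.5271233302339591)) (array([ 0.486 , -0.0252]), 43, np.float64(0.2173604291930628))
0.0215 (array([ 0.4866, -0.0255]), 55, np.float64(0.2052192081626325)) (array([ 0.486 , -0.0249]), 43, np.float64(0.21457008186179932))
0.019 (array([ 0.4865, -0.0253]), 54, np.float64(0.24367418303890448)) (array([ 0.4861, -0.0247]), 45, np.float64(0.21575178026521716))
[414.3 212.6] [14 16 73] [[0.5257, -0.357]]
[419.4 208.5] [ 9  9 55] [[0.5343, -0.3674]]
[391.4 270.8] [ 9  8 60] [[0.4084, -0.3107]]
wrist
[32.8 64.6] [ 43  47 543] [[0.3241, 0.078]]
[234.9  93.3] [  87   38 2432] [[0.4747, -0.0116]]
[240.9 118.4] [ 260   37 7126] [[0.4711, -0.0323]]
[388.5 150.9] [ 10  32 236] [[0.5782, -0.1042]]
[363.3 206.7] [ 6 15 60] [[0.5411, -0.1423]]
[602.  232.1] [  9  53 317] [[0.7429, -0.2478]]
[588.6 228.1] [  6  35 125] [[0.7311, -0.239]]
[382.1 259.2] [ 11  29 219] [[0.5405, -0.1951]]
[315.  428.9] [ 38  47 200] [[0.4129, -0.3482]]
```

```bash
python3 - <<'E'
from meas import *
t=pickle.load(open('top0.pkl','rb'));s=pickle.load(open('scene0.pkl','rb'))
print('bench left edge, top cam',unproj(t,[(185,122),(130,290),(177,230)],0)[:,:2])
print('scene pillar foot / green disc',unproj(s,[(165,430),(181,298)],0)[:,:2])
E
python3 -m inch '[-3,25,0,0,40,-6,50,0,0,40,-9,75,0,0,40,-10,95,0,0,40,-10,108,0,0,40,-10,112,0,0,40,-10,112,0,0,40]'; python3 - <<'E'
from disc import *
P=np.array([.4861,-.0255])
c=snap('wrist');pickle.dump(c,open('w13.pkl','wb'));s=c['state'];print(s['tool_pos'])
for z in (.024,.0215,.019): print(z,[(q.round(4),n,r.round(3)) for q,n,r in [disc(c,P,z,win=w) for w in (.003,.005)]])
def radial(a,z=.014):
    g=cv2.cvtColor(c['image'],cv2.COLOR_BGR2GRAY)
    px=proj(c,[[P[0]+r*np.cos(a),P[1]+r*np.sin(a),z] for r in np.arange(0,.036,.0015)]).astype(np.float32)
    return px[16].round(0),cv2.remap(g,px[:,0],px[:,1],cv2.INTER_LINEAR).ravel().astype(int)
for a in range(0,360,30): print(a,*radial(np.radians(a+67.55)))
E
```

```text
bench left edge, top cam [[0.716  0.1208]
 [0.361  0.2094]
 [0.4846 0.1225]]
scene pillar foot / green disc [[0.1721 0.2714]
 [0.4921 0.1183]]
t: 25.47
tool_pos: [0.4875, -0.0159, 0.2261]
orientation: [2.602, 1.76, -0.0]
force: [0.3, -0.7, 0.1]
opening: 0.0371
gripper_force: 0.0
[ 0.4875 -0.0159  0.2261]
0.024 [(array([ 0.4865, -0.0222]), 61, np.float64(0.154)), (array([ 0.4864, -0.0221]), 63, np.float64(0.18))]
0.0215 [(array([ 0.4863, -0.0226]), 61, np.float64(0.211)), (array([ 0.4863, -0.0225]), 63, np.float64(0.197))]
0.019 [(array([ 0.4861, -0.0229]), 61, np.float64(0.317)), (array([ 0.4861, -0.0228]), 63, np.float64(0.21))]
0 [317. 188.] [184 185 186 183 181 180 179 179 181 182 182 184 182 180 183 182 181 150
  89  91  92  91  89  90]
30 [303. 191.] [184 186 181 181 180 179 184 183 181 180 182 178 180 182 179 183 176 154
  88  92  91  92  89  91]
60 [294. 200.] [184 186 180 178 179 182 182 180 179 180 179 181 180 182 183 180 182 187
  82  89  89  87  87  88]
90 [290. 213.] [184 186 182 179 178 179 180 181 180 179 180 178 178 179 179 178 196 145
  81  87  88  89  89  89]
120 [29
[... 212 characters left out ...]
6 175 174]
180 [316. 239.] [184 181 176 161 162 162 158 157 160 158 159 157 160 159 156 159 158 169
 182 178 175 176 177 178]
210 [329. 236.] [184 180 181 175 179 182 186 171 158 159 159 157 159 158 159 158 158 156
 159 171 179 176 176 174]
240 [339. 226.] [184 180 185 182 182 181 184 185 179 180 177 177 180 174 168 164 156 159
 160 158 159 157 158 162]
270 [342. 214.] [184 180 183 183 183 182 181 184 187 183 179 180 178 179 181 182 137  84
  89  89  93  89  87  92]
300 [339. 201.] [184 181 182 182 185 183 182 184 183 183 182 182 183 185 186 188 160  88
  89  90  89 116 160 174]
330 [330. 191.] [184 185 183 185 184 184 186 187 184 185 185 186 185 186 187 186 179 112
  88  91  90  90  89  88]
```

```bash
python3 - <<'E'
from disc import *
def edges(c,P,angs,z,lo=.020,hi=.029):
    g=cv2.cvtColor(c['image'],cv2.COLOR_BGR2GRAY).astype(np.float32); out=[]
    rs=np.arange(lo,hi,.0001)
    for a in angs:
        px=proj(c,[[P[0]+r*np.cos(a),P[1]+r*np.sin(a),z] for r in rs]).astype(np.float32)
        v=cv2.remap(g,px[:,0],px[:,1],cv2.INTER_LINEAR).ravel()
        i,o_=v[:8].mean(),np.percentile(v,10)
        if i-o_<30: continue
        k=np.argmax(v<(i+o_)/2); out.append([a,rs[k]])
    return np.array(out)
def fit(c,P,angs,z):
    e=edges(c,P,angs,z); Q=np.c_[P[0]+e[:,1]*np.cos(e[:,0]),P[1]+e[:,1]*np.sin(e[:,0])]
    f=least_squares(lambda x:np.hypot(Q[:,0]-x[0],Q[:,1]-x[1])-x[2],[*P,.024],loss='soft_l1',f_scale=.0003)
    return f.x.round(5),len(e),np.median(abs(f.fun)).round(5)
A=np.arange(0,2*np.pi,.05);H=np.radians(67.55)+np.arange(-1.5,1.51,.05)
c5=pickle.load(open('w5.pkl','rb'))[0];print('ref w5 on plate z.024',fit(c5,[.4135,-.1673],A,.024))
print('ref w5 half',fit(c5,[.4135,-.1673],H,.024))
c=pickle.load(open('w13.pkl','rb'))
for z in (.024,.019,.014): print('w13',z,fit(c,[.4863,-.0235],H,z))
c=pickle.load(open('w12.pkl','rb'))[0]
for z in (.024,.019,.014): print('w12',z,fit(c,[.4866,-.0253],A,z))
# pocket in w13-like frame: left plate corners
import fr
c=pickle.load(open('w13.pkl','rb'));print('corner px pred',proj(c,[[*fr.s2w(p),.014] for p in ([.105,.11],[.105,-.11])]).round(1))
e=edges(c,[.4863,-.0235],H[::6],.014);print(np.c_[np.degrees(e[:,0])-67.55,e[:,1]*1e3].round(1).tolist())
E
```

```text
ref w5 on plate z.024 (array([ 0.4135, -0.1673,  0.0239]), 126, np.float64(0.00015))
ref w5 half (array([ 0.4137, -0.1668,  0.0235]), 61, np.float64(0.0001))
w13 0.024 (array([ 0.4863, -0.0224,  0.0243]), 61, np.float64(0.0001))
w13 0.019 (array([ 0.4859, -0.0234,  0.0246]), 61, np.float64(9e-05))
w13 0.014 (array([ 0.4855, -0.0245,  0.025 ]), 61, np.float64(0.00011))
w12 0.024 (array([ 0.4864, -0.0259,  0.0245]), 70, np.float64(0.00027))
w12 0.019 (array([ 0.486 , -0.0254,  0.0248]), 69, np.float64(0.00025))
w12 0.014 (array([ 0.4854, -0.025 ,  0.0251]), 69, np.float64(0.00027))
corner px pred [[205.  169.3]
 [449.8 171.9]]
[[-85.9, 24.4], [-68.8, 24.2], [-51.6, 24.0], [-34.4, 23.7], [-17.2, 23.8], [0.0, 23.9], [17.2, 24.0], [34.4, 24.3], [51.6, 24.6], [68.8, 24.9], [85.9, 25.0]]
```

```bash
python3 -m inch '[-8,-20,0,7,40,-18,-45,0,14,40,-28,-70,0,21,40,-38,-95,0,28,40,-46,-117,0,35,40,-52,-131,0,42,40,-55,-137,0,49,40,-55,-139,0,56,40,-55,-139,0,63,40,-55,-139,0,70,40]'; python3 -m inch '[0,0,-10,7,40,0,0,-35,14,40,0,0,-65,20,40,0,0,-95,20,40,0,0,-115,20,40,0,0,-124,20,40,0,0,-126,20,40,0,0,-126,20,40,0,0,-126,20,40]'; python3 - <<'E'
from disc import *
import fr
c=snap('wrist');pickle.dump(c,open('w14.pkl','wb'));s=c['state'];print(s['tool_pos'],s['orientation'])
g=cv2.cvtColor(c['image'],cv2.COLOR_BGR2GRAY).astype(np.float32)
E=c['extrinsics'];print('cam',-E[:3,:3].T@E[:3,3],fr.w2s((-E[:3,:3].T@E[:3,3])[:2]))
xs=np.arange(.030,.092,.001)
for y in (.002,.010,.018):
    px=proj(c,[[*fr.s2w([x,y]),.014] for x in xs]).astype(np.float32)
    print(y,px[[0,-1]].round(0).tolist(),cv2.remap(g,px[:,0],px[:,1],cv2.INTER_LINEAR).ravel().astype(int).tolist())
print('beam lower edge px',proj(c,[[*fr.s2w([.04,.01]),.078]]).round(1), 'disc edge seated/unseated/rim',proj(c,[[*fr.s2w([.041,.01]),z] for z in (.019,.024)]+[[*fr.s2w([.0395,.01]),.014]]).round(1).tolist())
E
```

```text
t: 26.35
tool_pos: [0.4322, -0.1566, 0.226]
orientation: [-1.118, -2.936, 0.001]
force: [0.3, -0.9, 0.2]
opening: 0.0371
gripper_force: 0.0
t: 27.1
tool_pos: [0.4337, -0.1557, 0.1016]
orientation: [0.597, 3.082, -0.001]
force: [-0.2, -0.7, 0.2]
opening: 0.0373
gripper_force: 0.0
[ 0.4337 -0.1557  0.1016] [ 0.597   3.0822 -0.001 ]
cam [ 0.3636 -0.1284  0.267 ] [-0.0766  0.0838]
0.002 [[480.0, 254.0], [571.0, 255.0]] [167, 167, 167, 167, 167, 168, 168, 166, 169, 171, 77, 134, 196, 143, 143, 143, 155, 173, 172, 171, 171, 171, 174, 176, 174, 174, 174, 173, 176, 177, 181, 180, 180, 178, 175, 176, 175, 177, 175, 175, 177, 175, 176, 176, 178, 177, 175, 210, 254, 189, 147, 125, 105, 104, 104, 103, 106, 109, 109, 112, 108, 120]
0.01 [[482.0, 242.0], [573.0, 243.0]] [176, 177, 177, 174, 176, 176, 177, 178, 176, 164, 191, 148, 145, 144, 147, 158, 178, 180, 182, 179, 179, 177, 174, 177, 175, 175, 176, 175, 176, 175, 176, 178, 177, 176, 174, 175, 176, 178, 178, 178, 178, 176, 174, 174, 174, 173, 172, 172, 165, 255, 255, 183, 101, 105, 106, 108, 109, 110, 112, 112, 107, 138]
0.018 [[483.0, 230.0], [575.0, 231.0]] [174, 174, 173, 174, 174, 174, 174, 174, 172, 165, 127, 195, 150, 153, 153, 149, 151, 166, 177, 178, 177, 174, 172, 174, 176, 177, 178, 180, 178, 178, 175, 174, 174, 171, 172, 171, 173, 173, 172, 174, 175, 176, 176, 174, 171, 173, 173, 196, 255, 255, 255, 189, 100, 106, 108, 109, 108, 109, 107, 108, 117, 147]
beam lower edge px [[550. 279.]] disc edge seated/unseated/rim [[501.7, 244.4], [505.2, 246.8], [496.1, 242.2]]
```

```bash
python3 -m inch '[0,0,20,0,40,4,10,30,0,40,12,29,30,0,40,20,49,30,0,40,28,68,30,0,40,33,80,30,0,40,36,88,30,0,40,36,88,30,0,40,36,88,30,0,40,36,88,30,0,40]'; python3 - <<'E'
from disc import *
import fr
c=snap('wrist');pickle.dump(c,open('w15.pkl','wb'));s=c['state'];print(s['tool_pos'],s['orientation'])
g=cv2.cvtColor(c['image'],cv2.COLOR_BGR2GRAY).astype(np.float32)
E=c['extrinsics'];C=-E[:3,:3].T@E[:3,3];print('cam',fr.w2s(C[:2]),C[2])
for n,cc in (('w15',c),('w14',pickle.load(open('w14.pkl','rb')))):
  g=cv2.cvtColor(cc['image'],cv2.COLOR_BGR2GRAY).astype(np.float32)
  xs=np.arange(.036,.050,.0005)
  for y in (-.002,.004,.010,.016):
    px=proj(cc,[[*fr.s2w([x,y]),.014] for x in xs]).astype(np.float32)
    print(n,y,px[0].round(0).tolist(),cv2.remap(g,px[:,0],px[:,1],cv2.INTER_LINEAR).ravel().astype(int).tolist())
E
```

```text
t: 27.98
tool_pos: [0.469, -0.0672, 0.1304]
orientation: [0.596, 3.084, -0.001]
force: [0.5, -1.2, -0.2]
opening: 0.0375
gripper_force: 0.0
[ 0.469  -0.0672  0.1304] [ 0.5962  3.0839 -0.0006]
cam [0.0186 0.0847] 0.2959186664021789
w15 -0.002 [338.0, 248.0] [99, 99, 99, 98, 97, 97, 96, 96, 95, 94, 95, 97, 96, 93, 87, 90, 120, 170, 199, 205, 199, 186, 158, 133, 115, 120, 127, 133, 135]
w15 0.004 [338.0, 239.0] [100, 101, 100, 99, 98, 98, 96, 94, 90, 94, 127, 190, 219, 226, 220, 204, 191, 187, 191, 192, 195, 187, 157, 129, 118, 121, 128, 132, 136]
w15 0.01 [338.0, 231.0] [105, 104, 104, 104, 104, 101, 94, 109, 142, 188, 211, 216, 202, 179, 176, 182, 193, 199, 201, 202, 205, 191, 167, 133, 121, 122, 130, 134, 136]
w15 0.016 [339.0, 223.0] [101, 101, 101, 101, 99, 97, 95, 88, 124, 187, 220, 225, 223, 219, 196, 179, 175, 187, 194, 198, 198, 191, 166, 138, 115, 122, 130, 136, 139]
w14 -0.002 [488.0, 260.0] [166, 166, 166, 167, 167, 167, 167, 169, 170, 168, 160, 93, 80, 103, 149, 195, 205, 194, 176, 156, 145, 142, 147, 160, 167, 171, 173, 171, 171]
w14 0.004 [490.0, 251.0] [170, 170, 170, 170, 170, 171, 168, 153, 147, 173, 204, 200, 170, 151, 143, 144, 141, 142, 146, 153, 164, 170, 172, 171, 172, 173, 173, 173, 174]
w14 0.01 [491.0, 242.0] [177, 178, 178, 177, 176, 167, 164, 175, 191, 166, 148, 144, 145, 145, 144, 144, 147, 149, 158, 169, 178, 179, 180, 181, 182, 179, 179, 179, 179]
w14 0.016 [492.0, 233.0] [169, 170, 170, 170, 169, 171, 164, 148, 135, 191, 187, 164, 145, 146, 148, 151, 153, 151, 149, 156, 167, 176, 176, 175, 174, 174, 174, 173, 174]
```

The two oblique views put the disc's top 4.8 mm above the plate and its edge inside the pocket rim, so it is home. The blanks measured y = -91 mm and the straightedge is back on its spot, let go. Handing in.

```bash
python3 -c "
from plant import job
print(job.close_job())"
```

```text
the job is handed in; nothing more can be done
None
```

The job is handed in (no verdict came back): by my last camera measurements the blanks lie beside the rail and the disc is home in the pocket. The straightedge is back on the bench, let go. Because the hand could not lean, I picked it up again after setting it down, pushed the disc under the bridge with its end, and set it back.

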